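Seat the V-block in the nest and hold the ratchet hold-down at three clicks

ROBOT

A 6-joint arm with a two-finger parallel gripper is mounted at the origin on the work surface. World frame = base frame: x ahead of the robot, y to its left, z up, the work surface at z = 0. Lengths are in mm, angles in rad, forces in N, time in s.
With the tool pointing down it reaches from about 275 to 850 mm from the base axis. Payload 19 kg.
Tool frame: the origin (TCP) lies midway between the tips of the shut fingers; the grasp point (between the pads) lies 19 mm behind it; x points along the fingers, z is the direction in which the jaws open and shut, and the axes are right-handed (so a half turn about x gives the same grasp; the last joint's range is limited). The gripper opens to 85 mm and grips with 20 to 120 N. Pads are 22 mm wide; open, the fingers measure 114 mm over their backs; the gripper's body (76 mm by 85 mm) begins 54 mm behind the grasp point. The pads swing forward as they close: fully open they stand 13 mm farther back than shut.
Start: joints at [-1.402, 0.15, 1.437, -0, 1.554, -0.134], TCP at [171.435, -548.813, 192.067] pointing down, gripper open.
Joint ranges: [-2.8, 2.8], [-0.68, 2.1], [0.12, 2.68], [-1.39, 4.53], [0.16, 2.79], [-2.81, 2.81]. Speed limits (rad/s): [1.89, 1.89, 2.22, 3.01, 3.01, 3.01].

INTERFACE

Orientations are given as a 3x3 rotation matrix whose columns are the frame's x, y, z axes.
In Python, from rig import arm gives the robot as it stands.
- The arm moves only by the shell command python3 -m inch 'ROWS' [FORCE]. ROWS is JSON, a list that holds one entry, the list of rows, each a list of 7 numbers: the turn, a rotation vector about the tool's x, y, z in degrees, then the shift along the tool's x, y, z in cm, then the opening, from 0 (shut) to 1 (fully open). A call has exactly 8 rows; each row shifts and turns the commanded pose from where the row before left it, along the tool's axes as they then stand; what a row does not reach is not made up. A row lasts 1/10 s, in which the tool goes at most 50 mm and 8.59 degrees, less where a joint would pass 70% of its speed; a pose out of reach is approached as far as the arm can. A call with a gripper value outside its range is refused whole. The fingers move at their own pace and stop on an object; FORCE is the grip in N (left out, the last holds). Time passes only in rows, so rows that do not move let the fingers close, or fill a call up. It gives the time, the measured TCP pose, the force and the opening at its end, in the units of the state.
- arm.get_obs(): the state, without advancing time (a new reading comes with each control period).
- arm.capture(name): name is "scene" or "top" or "wrist"; returns (picture, depth): 480x640x3 uint8, red, green, blue; 480x640 float32, mm along the optical axis (not along the pixel's ray), 0 where there is no reading.
- arm.camera_params(name): a dict with "fx", "fy", "cx", "cy" (pixels), "world_to_cam" (4x4, takes a point from world to camera coordinates). Camera axes: x right, y down, z forward; pixel columns grow to the right and rows downward; lengths in mm; the calibration is good to about 2 mm. A picture is of the moment at which its call begins: read the wrist's pose just before it. camera_params takes no time and is no camera call; for the wrist camera it gives the pose at the moment of the call.
- arm.close_job(): hands the job in, once; it reports no verdict.
The state is a dict: "time": time; "q": joint angles; "joint_vel": joint speeds; "tau": joint torques, N m; "tool_pos": TCP position; "eef_rot": TCP orientation; "contact_force": force on the tool from outside, world axes, zero at the start; "moment": the same for the moment, N m; "opening": finger opening in mm.
Only numpy, scipy, OpenCV 4.12 (cv2) and the standard library are available. Lean on these libraries where they do the work, as an engineer would, in place of code of your own. Each camera call takes 0.05 s, during which the arm holds its last target. There are 200 camera calls.

TASK

Seat the small steel V-block flat and square in the fixture's pocket, groove up. Then take the black knob of the ratchet lever and swing the lever counter-clockwise, feeling for the clicks, until exactly three teeth have clicked past the pawl and not a fourth, so that the hold-down finger stands over the block. The lever springs back when let go, so finish while still holding it there, between the third click and the fourth; leave the other things on the bench alone.

Things in the scene. Friction and masses are not known exactly. Their poses are not given: they have to be found in the camera images.
- vblock_center (a point): Centre (half-way up) of the small loose steel V-block, 56 long (its x) x 36 wide (its y) x 36 high mm, about 0.5 kg, with a 22 mm wide 90 degree V groove 11 mm deep along the top (x). It stands on the bench groove up. It is the same either way round (half a turn about z). Grip it across its 36 mm width.
- pocket (a point): Centre of the pocket's floor: the top of the fixed dark steel plate (170 x 220 x 12 mm), 12 mm above the bench. Inside 59 (x) x 39 (y) mm: 1.5 mm clearance all round. Walls 12 mm high, inner top edges bevelled 3 mm: whole at the +x and -x ends, only at the corners on the long sides, leaving 35 mm gaps for fingers. The block's long side goes along this x; seated, its centre is 18 mm above this point.
- lever_pivot (a point): Point on the lever's upright pivot axis at the height of lever_knob; the pivot stands on the plate 100 mm from the pocket centre towards the pocket's -y. Turns with the lever. Opposite the knob the lever has a 100 mm steel hold-down finger, 62 mm above the bench at its top, that swings over the pocket, 4 mm above the seated block; at rest it stands clear of the pocket.
- lever_knob (a point): Grip centre of the lever's upright black round knob, 22 mm diameter, 70 mm above the bench; its top is at 94 mm, its foot (on a 10 mm thick steel arm) at 44 mm. It swings level, 120 mm from the pivot axis, on the side away from the pocket, at 225 degrees counter-clockwise from the lever's x (this frame's x). It turns with the lever: gripped hard, it also passes a moment on to the gripper.
- pawl (a point): Frame of the fixed pawl block; origin on the pivot axis at the knob's height (the brass pawl sits 54 mm from there). How far it is turned on the fixture varies. With a = the angle of the lever's x axis counter-clockwise from this x axis, teeth click past the pawl at a = 0.2, 0.4, 0.6, 0.8 and 1.0 rad, within 0.02.
- lever (a joint): Lever angle, rad: 0 at its stop, where a spring keeps it, growing counter-clockwise from above, far stop 1.1. First click between 0.10 and 0.28, the next 0.2 apart. At the knob the spring resists with 5 to 6 N; some 0.06 before each click a tooth meets the pawl and this climbs by 4 to 7 N, then drops at the click to 1 to 4 N below the spring's pull for the next 0.1. Let go, it flies back to 0.
- caliper: Bystander: steel dial caliper lying flat, 245 mm long. Origin at its underside.
- collar: Bystander: steel shaft collar, 44 mm diameter, 18 mm high. Origin at the centre of its underside.
- dowel: Bystander: upright brass pin, 24 mm diameter, 36 mm high. Origin at the centre of its underside.
- screwdriver: Bystander: screwdriver, black handle, 200 mm long. Origin at its middle, on the bench.
- mallet: Bystander: hammer with copper head and wooden handle, 260 mm long, lying. Origin at its middle, on the bench.
- setup_block: Bystander: plain dark steel block without groove, 75 x 50 x 25 mm. Origin at the centre of its underside.
- oil_tin: Bystander: small tin, 52 mm diameter, 85 mm high. Origin at the centre of its underside.
There are look-alikes about, which are no part of the job. What is shaped like the part that bears vblock_center but red is not meant.

How it is judged (in metres and radians):
On the way, in this order (a step that is already met when the one before it is completed fails the run):
1. the V-block is seated in the pocket, with the lever still at rest (horizontal distance between vblock_center and pocket below 0.0035 m and z of vblock_center in the frame of pocket between 0.016 and 0.02 m and angle between the x axis of vblock_center and the x axis of pocket, either way round below 0.07 rad and angle between vblock_center's own z axis and vertical below 0.05 rad and value of joint lever below 0.05 rad), for 0.2 s.
2. the lever has passed its third click (angle between the x axis of lever_knob and the x axis of pawl, either way round between 0.59 and 0.795 rad and contact force between the fingers and lever above 1.5 N and horizontal distance between vblock_center and pocket below 0.0035 m and z of vblock_center in the frame of pocket between 0.016 and 0.02 m and angle between the x axis of vblock_center and the x axis of pocket, either way round below 0.07 rad and angle between vblock_center's own z axis and vertical below 0.05 rad), for 0.2 s.
At the end, for the whole second after the job is handed in: V-block seated: within 3.5 mm sideways and 2 mm in height, square within 0.07 rad, upright within 0.05; fingers bear on the lever (over 1.5 N) and keep it still, past the third click and short of the fourth (0.59 to 0.795 rad from the pawl frame) (all of step 2 and velocity of joint lever between -0.1 and 0.1 rad/s); the arm keeps its last pose, push and grip.
It fails at once if the lever runs on past the fourth click (angle between the x axis of lever_knob and the x axis of pawl, either way round above 0.805 rad).
It fails at once if a bystander is moved by more than 30 mm (distance of any of caliper, collar, dowel, screwdriver, mallet, setup_block, oil_tin from where it was at the start of the episode above 0.03 m).
It also fails if it takes over 72 s, if anything falls off the work surface, if the arm or the gripper's body presses on something with over 40 N, if the wrist force passes 120 N, or if a joint passes its speed limit or range.

## Working session

There is one attempt and no reset: what is moved stays moved. The work goes in short steps, Python scripts to look and compute and a shell command to move; the robot and the scene stay as the last step left them, time stands still between calls to the robot, and variables do not carry over. Pictures are saved under pics/ and viewed, about 8 in all and at most 12, crops included, and the job is handed in when it is done.

```bash
mkdir -p pics; ls; cat > h.py <<'E'
import numpy as np,cv2
from rig import arm
def grab(n):
    P=arm.camera_params(n); im,d=arm.capture(n); np.savez(f'{n}.npz',im=im,d=d,W=P['world_to_cam'],k=[P['fx'],P['fy'],P['cx'],P['cy']]); return im,d,P
def cloud(n):
    f=np.load(f'{n}.npz'); fx,fy,cx,cy=f['k']; d=f['d']; v,u=np.mgrid[:480,:640]
    p=np.stack([(u-cx)/fx*d,(v-cy)/fy*d,d,np.ones_like(d)],-1)@np.linalg.inv(f['W']).T
    p=p[...,:3].copy(); p[d==0]=np.nan; return f['im'],p
E
python3 - <<'E'
from h import *
for n in('top','scene'):
    im,d,P=grab(n); cv2.imwrite(f'pics/{n}.png',im[...,::-1]); print(n,P['fx'],np.round(P['world_to_cam'],3).tolist(),np.median(d))
o=arm.get_obs(); print({k:np.round(v,3).tolist() for k,v in o.items()})
E
```

```text
pics
top 545.602870342617 [[-0.016, -1.0, -0.016, -3.237], [-0.995, 0.018, -0.099, 579.847], [0.099, 0.014, -0.995, 1348.615], [0.0, 0.0, 0.0, 1.0]] 1404.5107
scene 601.7439501183346 [[-0.551, 0.835, -0.016, 327.89], [0.662, 0.424, -0.618, -340.666], [-0.509, -0.351, -0.786, 1690.587], [0.0, 0.0, 0.0, 1.0]] 1519.475
{'time': 0.1, 'q': [-1.402, 0.151, 1.438, 0.0, 1.554, -0.134], 'joint_vel': [-0.001, 0.0, -0.002, -0.001, -0.001, -0.0], 'tau': [0.003, -71.438, -57.18, -0.0, 0.007, 0.0], 'tool_pos': [171.4, -548.606, 191.587], 'eef_rot': [[-0.0, 0.955, 0.298], [0.001, 0.298, -0.955], [-1.0, 0.0, -0.001]], 'contact_force': [0.523, 0.557, 0.051], 'moment': [0.036, 0.018, 0.006], 'opening': 85.279}
```

View pics/top.png

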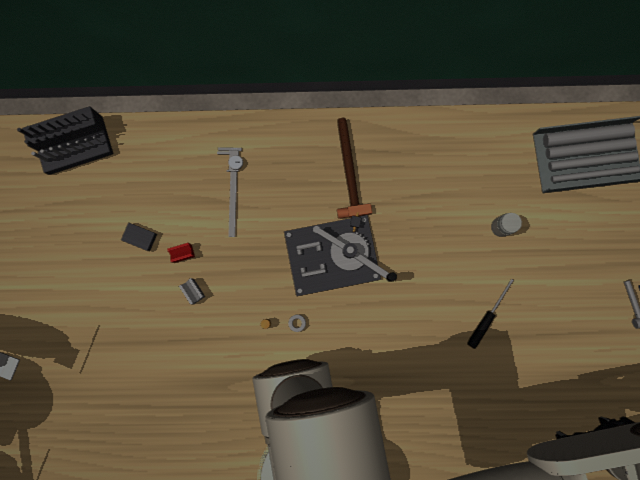

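View pics/scene.png

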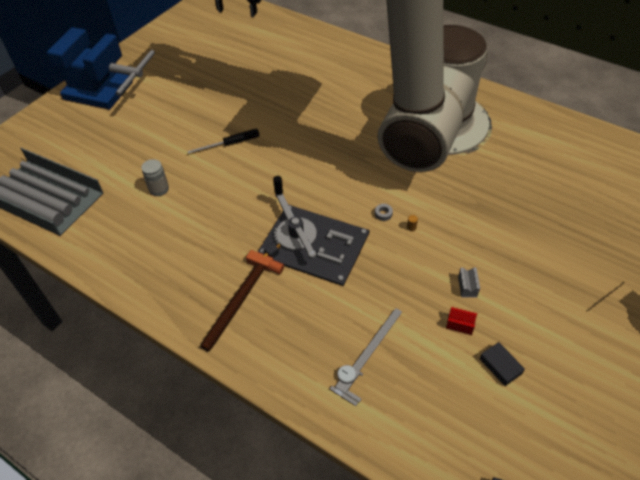

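The top view shows a steel-grey V-block at (192,291). The red look-alike is at (181,253) and the plain dark setup block at (139,237). The pocket is at (311,260), the pivot at (350,251) and the knob at (391,276). The grey grooved block fits the description, and I'll confirm it in a crop. Next I measure from the depth data.

```bash
python3 - <<'E'
from h import *
im,p=cloud('top')
def at(u,v,r=3): 
    q=p[v-r:v+r+1,u-r:u+r+1].reshape(-1,3); return np.round(np.nanmedian(q,0),1)
for n,uv in dict(vb=(192,291),red=(181,253),pivot=(350,251),knob=(391,276),fing=(318,230),bench=(250,290),dowel=(266,323),collar=(298,323),plate=(325,285)).items(): print(n,at(*uv,1))
# vblock
def rect(mask,box):
    m=np.zeros(mask.shape,bool); u0,v0,u1,v1=box; m[v0:v1,u0:u1]=1; m&=mask
    q=p[m]; r=cv2.minAreaRect(q[:,:2].astype(np.float32)); print(len(q),np.round(r[0],1),np.round(r[1],1),round(r[2],1),np.nanmedian(q[:,2])); print(np.round(cv2.boxPoints(r)).tolist())
z=p[...,2]
print('vb');rect((z>15)&(z<45),(170,270,215,315))
print('plate');rect((z>7)&(z<18),(275,205,395,305))
print('walls');rect((z>20)&(z<28),(290,236,330,282))
c=im[225:325,150:250,::-1]; c2=im[205:305,280:400,::-1]
cv2.imwrite('pics/c1.png',np.hstack([cv2.resize(c,(360,360),interpolation=3),cv2.resize(c2,(432,360),interpolation=3)]))
E
```

```text
vb [470.3 302.1  27.2]
red [566.8 331.2  26.8]
pivot [561.  -94.9  66.5]
knob [ 496.9 -190.    94. ]
fing [614.9 -17.3  59.5]
bench [471.  160.1  -2.2]
dowel [388.2 115.7  35.7]
collar [385.1  38.2  -2.7]
plate [480.3 -32.2  12. ]
vb
360 [470.6 305.9] [57.2 37.5] 33.2 30.95675863811266
[[436.0, 306.0], [457.0, 275.0], [505.0, 306.0], [484.0, 337.0]]
plate
3477 [557.5 -58.4] [252.3 257.5] 0.4 10.74252144781849
[[430.0, 69.0], [432.0, -188.0], [685.0, -186.0], [683.0, 71.0]]
walls
186 [ 5.466e+02 -3.000e-01] [81.4 66.3] 10.5 22.78051735240831
[[501.0, 25.0], [513.0, -40.0], [593.0, -25.0], [581.0, 40.0]]
```

View pics/c1.png

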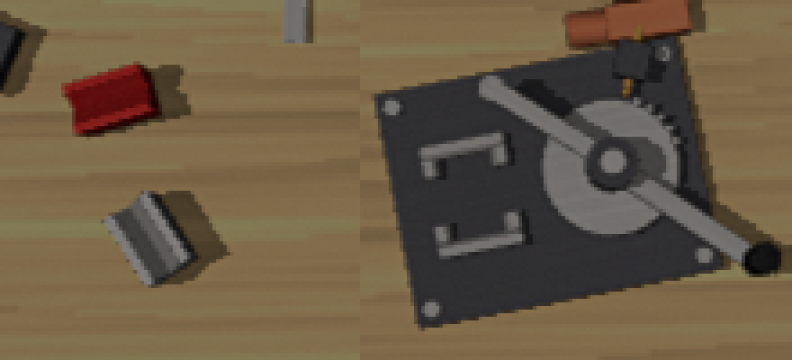

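The crop confirms it: the left panel has the grey steel V-block below the red look-alike. In the right panel the pocket's whole walls are at top and bottom, so pocket x runs up the image, about 10° off world x. The brass pawl is just above the ratchet wheel. I'll stop above the pocket on the way for a wrist view.

```bash
for i in 1 2; do :; done
python3 -m inch '[[[0,0,0,-0.4,2.87,-2.7,1],[0,0,0,-0.4,2.87,-2.7,1],[0,0,0,-0.4,2.87,-2.7,1],[0,0,0,-0.4,2.87,-2.7,1],[0,0,0,-0.4,2.87,-2.7,1],[0,0,0,-0.4,2.87,-2.7,1],[0,0,0,-0.4,2.87,-2.7,1],[0,0,0,-0.4,2.87,-2.7,1]]]'
python3 -m inch '[[[0,0,0,-0.4,2.87,-2.7,1],[0,0,0,-0.4,2.87,-2.7,1],[0,0,0,-0.4,2.87,-2.7,1],[0,0,0,-0.4,2.87,-2.7,1],[0,0,0,-0.4,2.87,-2.7,1],[0,0,0,-0.4,2.87,-2.7,1],[0,0,0,-0.4,2.87,-2.7,1],[0,0,0,-0.4,2.87,-2.7,1]]]'
python3 - <<'E'
from h import *
im,d,P=grab('wrist'); cv2.imwrite('pics/w1.png',im[...,::-1]); o=arm.get_obs(); print(o['tool_pos'],o['eef_rot'],o['joint_vel'],np.round(np.linalg.inv(P['world_to_cam']),3),P['fx'])
E
```

```text
time: 0.9
tool_pos: [326.5, -272.6, 224.1]
eef_rot: [[-0.0, 0.955, 0.298], [0.0, 0.298, -0.955], [-1.0, 0.0, -0.0]]
contact_force: [1.4, -1.2, 0.8]
opening: 85.7
time: 1.7
tool_pos: [481.3, 2.2, 256.1]
eef_rot: [[-0.0, 0.954, 0.298], [0.0, 0.298, -0.954], [-1.0, -0.0, -0.0]]
contact_force: [1.0, -1.2, 0.3]
opening: 85.7
[483.2959289    6.04412931 256.36105794] [[ 7.07004523e-04  9.53892447e-01  3.00147795e-01]
 [ 2.06299499e-03  3.00145840e-01 -9.53891094e-01]
 [-9.99997622e-01  1.29360871e-03 -1.75567087e-03]] [-0.08803438 -0.0268662   0.0342196  -0.01120117 -0.01102166 -0.14105022] [[ 2.97000e-01 -9.14000e-01 -2.76000e-01  5.50833e+02]
 [-9.55000e-01 -2.85000e-01 -8.60000e-02  2.31650e+01]
 [ 0.00000e+00  2.89000e-01 -9.57000e-01  4.38138e+02]
 [ 0.00000e+00  0.00000e+00  0.00000e+00  1.00000e+00]] 421.04868665782254
```

View pics/w1.png

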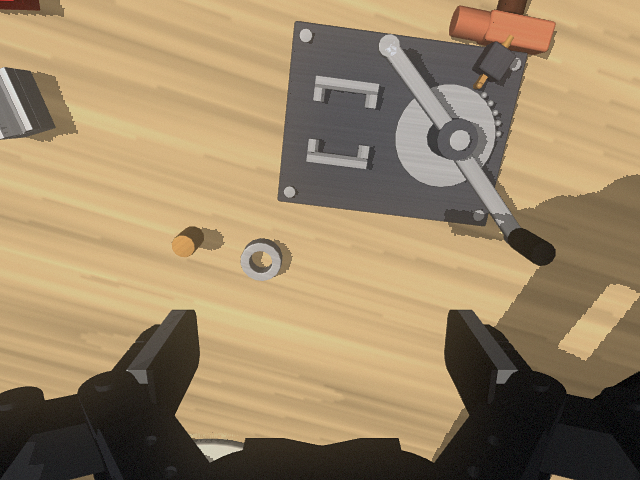

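The wrist view shows the plate at (400,125), the pocket walls at (346,91) and (338,155), the pivot at (460,139) and the knob at (530,246). The V-block is at the left edge, around (15,105). I'll fit the pocket, pivot and knob now.

```bash
cat > m.py <<'E'
from h import *
im,p=cloud('wrist'); z=p[...,2]
def fit(zl,zh,box,show=1):
    m=np.zeros(z.shape,bool); u0,v0,u1,v1=box; m[v0:v1,u0:u1]=1; m&=(z>zl)&(z<zh)
    q=p[m][:,:2].astype(np.float32); r=cv2.minAreaRect(q); b=cv2.boxPoints(r); e=b[1]-b[0]
    print(len(q),np.median(p[m][:,2]).round(1),'c',np.round(r[0],1),'size',np.round(r[1],1),'edge deg',np.degrees(np.arctan2(e[1],e[0])).round(2)); return q
E
python3 - <<'E'
from m import *
print('bench',np.nanmedian(z[280:300,220:300]))
print('plate');q=fit(8,15,(270,15,400,205))
print('walls');fit(21,27,(300,65,390,180)); fit(21,27,(300,65,390,115));fit(21,27,(300,130,390,180))
print('hub');q=fit(60,80,(430,110,490,170))
print('knob');q=fit(88,99,(480,200,570,280)); 
print('knobcol');q=fit(50,99,(480,200,570,280))
print('finger');q=fit(55,64,(370,30,450,120))
for u,v in((390,45),(460,139),(516,240),(541,255),(480,84),(484,80),(345,60)):print((u,v),np.round(p[v,u],1))
E
```

```text
bench 0.38933970413481234
plate
17122 12.2 c [546.7  -5.9] size [170.  125.9] edge deg -79.7
walls
1908 24.0 c [545.2   1.8] size [79.2 59. ] edge deg -79.96
1014 24.0 c [573.2   6.7] size [22.1 59.1] edge deg -79.89
894 23.9 c [517.1  -3.2] size [22.1 59. ] edge deg -79.96
hub
1635 63.4 c [568.1 -92.8] size [48.5 35.4] edge deg -55.68
knob
538 94.0 c [ 494.3 -194.5] size [20.9 21.3] edge deg -54.6
knobcol
1068 88.2 c [ 494.3 -194.2] size [21.7 21.6] edge deg -70.97
finger
1894 62.0 c [596.  -43.5] size [88.1 17.5] edge deg -34.22
(390, 45) [616.4 -15.1  62.6]
(460, 139) [563.6 -96.6  69.8]
(516, 240) [ 494.1 -184.7   62.3]
(541, 255) [ 493.1 -193.1   94.8]
(480, 84) [ 616.2 -108.8   27.5]
(484, 80) [ 620.5 -110.9   27.4]
(345, 60) [600.6  15.6  11.5]
```

```bash

python3 -m inch '[[[0,0,0,0,0.96,-3.63,1],[0,0,0,0,0.96,-3.63,1],[0,0,0,0,0.96,-3.63,1],[0,0,0,0,0.96,-3.63,1],[0,0,0,0,0.96,-3.63,1],[0,0,0,0,0.96,-3.63,1],[0,0,0,0,0.96,-3.63,1],[0,0,0,0,0.96,-3.63,1]]]'
python3 -m inch '[[[-3,0,0,1.4,0,0,1],[-3,0,0,1.4,0,0,1],[-3,0,0,1.4,0,0,1],[-3,0,0,1.4,0,0,1],[-3,0,0,1.4,0,0,1],[-0.9,0,0,0.6,0,0,1],[0,0,0,0,0,0,1],[0,0,0,0,0,0,1]]]'
python3 - <<'E'
from h import *
o=arm.get_obs();im,d,P=grab('wrist'); cv2.imwrite('pics/w2.png',im[...,::-1]); print(o['tool_pos'],o['eef_rot'].round(3).tolist(),o['joint_vel'].round(3))
from m import *
print('bench',np.nanmedian(z[280:300,220:300]))
for zl in (20,28,32): q=fit(zl,42,(200,100,440,290))
E
```

```text
time: 2.55
tool_pos: [467.2, 302.1, 255.9]
eef_rot: [[-0.0, 0.954, 0.298], [-0.0, 0.298, -0.954], [-1.0, -0.0, -0.0]]
contact_force: [0.8, -0.7, 0.3]
opening: 85.4
time: 3.35
tool_pos: [467.8, 300.6, 180.7]
eef_rot: [[0.0, 0.837, 0.547], [0.0, 0.547, -0.837], [-1.0, 0.0, -0.0]]
contact_force: [-0.1, -0.4, 0.9]
opening: 85.4
[467.79809567 300.59290014 180.67248706] [[0.0, 0.837, 0.547], [0.0, 0.547, -0.837], [-1.0, 0.0, -0.0]] [-0.    -0.005 -0.008  0.002  0.    -0.001]
bench 0.4367152730009707
3286 34.3 c [497.2 311.2] size [121.   50.6] edge deg -75.53
2757 35.2 c [497.2 311.2] size [121.   50.6] edge deg -75.53
2058 35.8 c [497.2 311.2] size [121.   50.6] edge deg -75.53
```

View pics/w2.png

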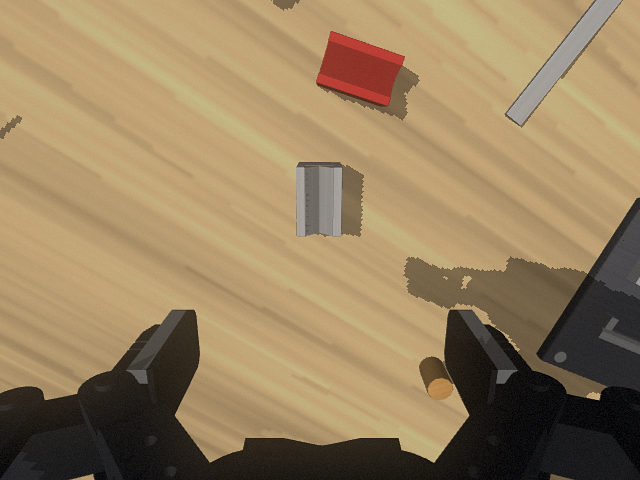

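The steel V-block stands at (319,199), aligned with the tool and with its groove up. The red one is well clear at (360,68), and the dowel at (435,378) is far enough away.

```bash
python3 - <<'E'
from m import *
for zl in (20,28,34): q=fit(zl,42,(270,140,370,255))
E
```

```text
3192 34.1 c [469.3 303.9] size [56.  36.1] edge deg -57.24
2675 35.2 c [469.3 303.9] size [56.  36.1] edge deg -57.17
1619 36.1 c [469.1 303.9] size [55.8 36. ] edge deg -57.02
```

```bash

python3 -m inch '[[[0.2,0,0,2.2,0.3,-0.19,1],[0,0,0,2.8,0,0,1],[0,0,0,2.8,0,0,1],[0,0,0,2.8,0,0,1],[0,0,0,2.8,0,0,1],[0,0,0,2.2,0,0,1],[0,0,0,1.5,0,0,1],[0,0,0,0.6,0,0,1]]]' 60
python3 -m inch '[[[0,0,0,0,0,0,1],[0,0,0,0,0,0,0],[0,0,0,0,0,0,0],[0,0,0,0,0,0,0],[0,0,0,0,0,0,0],[0,0,0,0,0,0,0],[0,0,0,0,0,0,0],[0,0,0,0,0,0,0]]]' 60
```

```text
time: 4.2
tool_pos: [468.9, 303.7, 2.3]
eef_rot: [[-0.001, 0.838, 0.545], [-0.0, 0.545, -0.838], [-1.0, -0.001, -0.0]]
contact_force: [0.4, -0.4, -0.0]
opening: 85.5
time: 5.0
tool_pos: [469.1, 303.8, 3.2]
eef_rot: [[0.0, 0.838, 0.545], [0.0, 0.545, -0.838], [-1.0, 0.0, -0.0]]
contact_force: [-0.6, 0.2, 0.4]
opening: -0.0
```

The opening reads 0, so nothing is between the pads. I need a look.

```bash
python3 - <<'E'
from h import *
o=arm.get_obs();im,d,P=grab('wrist'); cv2.imwrite('pics/w3.png',im[...,::-1]); print(o['tool_pos'],o['opening'],o['contact_force'])
E
```

```text
[469.1217103  303.79876955   3.19543066] -0.04916162905356698 [-0.62550898  0.15951758  0.35238406]
```

View pics/w3.png

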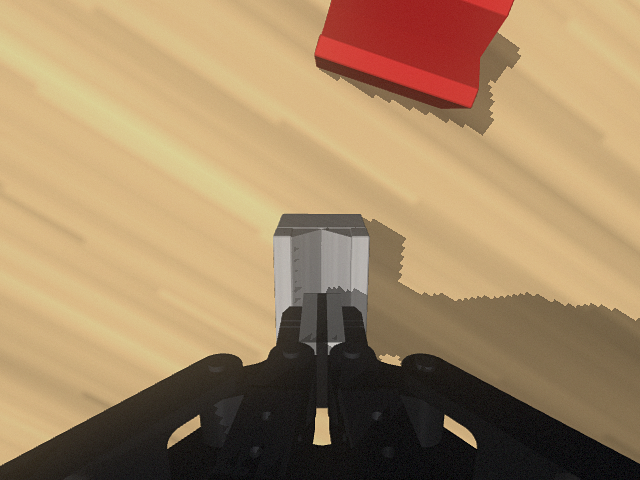

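```bash
python3 - <<'E'
from m import *
q=fit(30,40,(260,200,380,292)); q=fit(30,40,(260,200,380,345))
for u,v in((285,245),(360,245),(285,290),(360,290),(282,330),(365,330),(320,330),(305,320)): print(u,v,p[v,u].round(1))
E
```

```text
4212 35.5 c [482.6 312.5] size [25.6 36.1] edge deg -57.76
5324 35.7 c [474.3 307.1] size [45.1 36.3] edge deg -57.07
285 245 [482.5 328.3  36.4]
360 245 [497.8 305.1  37. ]
285 290 [467.  318.8  36.3]
360 290 [482.6 294.6  36.1]
282 330 [467.2 317.2  65.8]
365 330 [469.4 283.   35.7]
320 330 [477.3 309.3  73.3]
305 320 [475.1 313.4  67.6]
```

```bash
python3 - <<'E'
from m import *
for v in range(286,350,6): print(v,[p[v,u].round(0).tolist() for u in(305,314,330,340)])
P=arm.camera_params('wrist');o=arm.get_obs();R=o['eef_rot'];c=np.linalg.inv(P['world_to_cam'])[:3,3];print(R.T@(c-o['tool_pos']),o['q'],o['opening'])
w=np.load('wrist.npz'); 
for s in (0,-19,-30,-45,-60): 
    x=w['W']@np.r_[o['tool_pos']+R[:,0]*s,1]; print(s,w['k'][:2]*x[:2]/x[2]+w['k'][2:],x[2])
E
```

```text
286 [[471.0, 312.0, 32.0], [471.0, 309.0, 28.0], [475.0, 303.0, 29.0], [479.0, 301.0, 33.0]]
292 [[469.0, 311.0, 32.0], [469.0, 307.0, 28.0], [473.0, 302.0, 29.0], [476.0, 299.0, 32.0]]
298 [[474.0, 314.0, 50.0], [476.0, 311.0, 52.0], [479.0, 306.0, 50.0], [482.0, 304.0, 52.0]]
304 [[475.0, 314.0, 56.0], [476.0, 311.0, 56.0], [479.0, 307.0, 56.0], [481.0, 304.0, 56.0]]
310 [[475.0, 313.0, 60.0], [476.0, 311.0, 60.0], [479.0, 307.0, 60.0], [481.0, 304.0, 60.0]]
316 [[475.0, 313.0, 65.0], [477.0, 311.0, 65.0], [479.0, 307.0, 64.0], [481.0, 304.0, 64.0]]
322 [[475.0, 313.0, 69.0], [477.0, 311.0, 70.0], [479.0, 307.0, 68.0], [481.0, 305.0, 70.0]]
328 [[475.0, 313.0, 72.0], [477.0, 311.0, 72.0], [479.0, 306.0, 71.0], [481.0, 304.0, 72.0]]
334 [[475.0, 313.0, 75.0], [476.0, 311.0, 76.0], [479.0, 307.0, 76.0], [481.0, 305.0, 76.0]]
340 [[475.0, 313.0, 79.0], [476.0, 310.0, 78.0], [479.0, 307.0, 80.0], [481.0, 305.0, 79.0]]
346 [[476.0, 313.0, 84.0], [476.0, 310.0, 81.0], [478.0, 307.0, 81.0], [481.0, 305.0, 84.0]]
[-182.00110319   72.40837027    0.44004622] [4.36801437e-01 2.54387838e-01 1.71305954e+00 1.38510483e-04
 1.17411316e+00 1.43074369e+00] 0.15892223701888955
0 [320.81213923 273.55350509] 195.1782578055625
-19 [320.72934905 290.32252974] 176.98824754059413
-30 [320.67314769 301.7060286 ] 166.45718896613886
-45 [320.58396714 319.7694124 ] 152.09665454642706
-60 [320.47619045 341.59941667] 137.7361201267152
```

The block hasn't moved. The depth image puts the shut fingertips at about z = 50, although the TCP reads 3. The reported TCP therefore seems about 45 mm too far forward along the fingers. I'll measure that offset more precisely.

```bash
python3 - <<'E'
from m import *
o=arm.get_obs();R=o['eef_rot']
for v in range(290,302): print(v,[ (R.T@(p[v,u]-o['tool_pos'])).round(1).tolist() for u in(308,316,327,336)])
E
python3 - <<'E'
from h import *
a=np.load('wrist.npz')['im'][260:360,250:390,::-1]; cv2.imwrite('pics/c3.png',cv2.resize(a,(700,500),interpolation=cv2.INTER_NEAREST))
E
```

```text
290 [[-27.3, 3.8, -5.1], [-25.2, 2.9, -1.9], [-24.6, 2.6, 2.6], [-28.3, 4.3, 6.1]]
291 [[-28.5, 3.9, -5.0], [-24.6, 2.2, -1.9], [-25.0, 2.3, 2.6], [-27.4, 3.4, 6.1]]
292 [[-27.5, 3.1, -5.1], [-24.2, 1.6, -1.9], [-25.9, 2.3, 2.5], [-28.2, 3.4, 6.1]]
293 [[-42.8, 9.5, -4.5], [-43.3, 9.7, -1.6], [-43.9, 10.0, 2.3], [-43.2, 9.7, 5.5]]
294 [[-44.4, 9.9, -4.5], [-44.4, 9.8, -1.6], [-43.9, 9.6, 2.3], [-44.0, 9.7, 5.5]]
295 [[-45.1, 9.8, -4.4], [-45.1, 9.8, -1.6], [-44.7, 9.6, 2.3], [-45.6, 10.0, 5.5]]
296 [[-46.6, 10.1, -4.4], [-45.3, 9.5, -1.6], [-46.1, 9.9, 2.3], [-45.9, 9.8, 5.5]]
297 [[-48.3, 10.5, -4.3], [-47.7, 10.2, -1.6], [-46.3, 9.6, 2.3], [-46.9, 9.9, 5.4]]
298 [[-47.6, 9.8, -4.4], [-48.1, 10.0, -1.6], [-47.6, 9.8, 2.3], [-46.6, 9.3, 5.4]]
299 [[-47.5, 9.4, -4.4], [-48.5, 9.8, -1.6], [-48.6, 9.9, 2.2], [-47.6, 9.4, 5.4]]
300 [[-49.2, 9.8, -4.3], [-49.2, 9.8, -1.6], [-49.6, 10.0, 2.2], [-49.9, 10.1, 5.3]]
301 [[-50.7, 10.1, -4.3], [-49.7, 9.6, -1.6], [-50.9, 10.2, 2.2], [-51.0, 10.3, 5.3]]
```

View pics/c3.png

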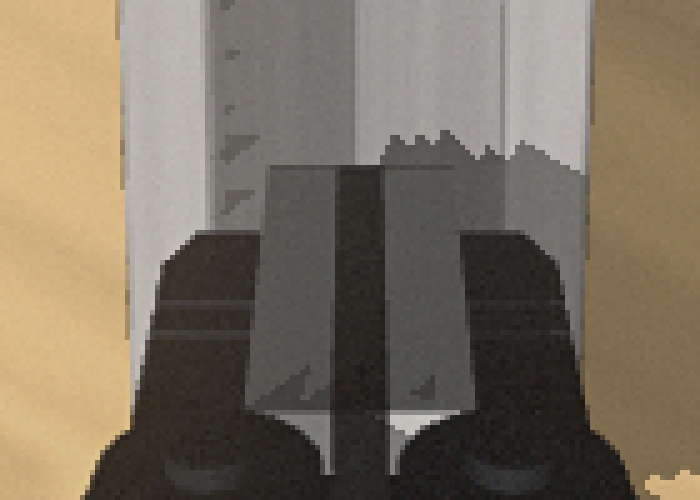

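The crop shows the shut pads ending above the groove, with the tip edge at row 293, which is 43 mm behind the reported TCP. True tip height is the reported z plus 43. I'll open, go down 42 mm and grip again.

```bash

python3 -m inch '[[[0,0,0,0,0,0,1],[0,0,0,0,0,0,1],[0,0,0,0,0,0,1],[0,0,0,0,0,0,1],[0,0,0,0,0,0,1],[0,0,0,0,0,0,1],[0,0,0,1,0,0,1],[0,0,0,1,0,0,1]]]'
python3 -m inch '[[[0,0,0,0.5,0,0,1],[0,0,0,0.5,0,0,1],[0,0,0,0.4,0,0,1],[0,0,0,0.4,0,0,1],[0,0,0,0.4,0,0,1],[0,0,0,0,0,0,1],[0,0,0,0,0,0,0],[0,0,0,0,0,0,0]]]' 60
python3 -m inch '[[[0,0,0,0,0,0,0],[0,0,0,0,0,0,0],[0,0,0,0,0,0,0],[0,0,0,0,0,0,0],[0,0,0,0,0,0,0],[0,0,0,0,0,0,0],[0,0,0,0,0,0,0],[0,0,0,0,0,0,0]]]' 60
```

```text
time: 5.85
tool_pos: [469.1, 303.8, -17.6]
eef_rot: [[0.0, 0.838, 0.545], [0.0, 0.545, -0.838], [-1.0, 0.0, -0.0]]
contact_force: [0.8, 0.6, -0.1]
opening: 85.3
time: 6.65
tool_pos: [469.3, 303.9, -38.6]
eef_rot: [[0.0, 0.838, 0.545], [0.0, 0.545, -0.838], [-1.0, 0.0, -0.0]]
contact_force: [-0.3, 0.2, 1.5]
opening: 58.9
time: 7.45
tool_pos: [469.3, 304.0, -38.5]
eef_rot: [[0.0, 0.838, 0.545], [0.0, 0.545, -0.838], [-1.0, 0.001, -0.0]]
contact_force: [-1.4, -0.2, 5.1]
opening: 35.5
```

```bash

python3 -m inch '[[[0,0,0,-0.6,0,0,0],[0,0,0,-1.2,0,0,0],[0,0,0,-1.6,0,0,0],[0,0,0,-1.6,0,0,0],[0,0,0,-1.6,0,0,0],[0,0,0,-1.6,0,0,0],[0,0,0,-1.2,0,0,0],[0,0,0,-0.6,0,0,0]]]'
python3 -m inch '[[[0,0,0,0,-0.7,1.8,0],[0,0,0,0,-1.26,3.68,0],[0,0,0,0,-1.26,3.68,0],[0,0,0,0,-1.26,3.68,0],[0,0,0,0,-1.26,3.68,0],[0,0,0,0,-1.26,3.68,0],[0,0,0,0,-1.26,3.68,0],[0,0,0,0,-1.26,3.68,0]]]'
python3 -m inch '[[[4,0,0,0,-0.56,1.88,0],[4,0,0,0,0,0,0],[4,0,0,0,0,0,0],[4,0,0,0,0,0,0],[4,0,0,0,0,0,0],[2.9,0,0,0,0,0,0],[0,0,0,0,0,0,0],[0,0,0,0,0,0,0]]]'
python3 - <<'E'
from h import *
o=arm.get_obs();im,d,P=grab('wrist'); cv2.imwrite('pics/w4.png',im[...,::-1]); R=o['eef_rot'];print(o['tool_pos'],R.round(4).tolist(),np.degrees(np.arctan2(R[1,1],R[0,1])),o['opening'],o['contact_force'])
E
```

```text
time: 8.25
tool_pos: [469.4, 303.9, 62.6]
eef_rot: [[0.001, 0.838, 0.545], [0.001, 0.545, -0.838], [-1.0, 0.001, 0.0]]
contact_force: [1.3, 0.5, -4.5]
opening: 35.6
time: 9.05
tool_pos: [539.5, 19.3, 61.0]
eef_rot: [[-0.001, 0.838, 0.545], [0.0, 0.545, -0.838], [-1.0, -0.0, -0.0]]
contact_force: [0.8, 0.3, -5.4]
opening: 35.1
time: 9.85
tool_pos: [545.0, 2.1, 60.9]
eef_rot: [[-0.0, 0.984, 0.178], [0.0, 0.178, -0.984], [-1.0, -0.0, -0.0]]
contact_force: [-0.5, -0.1, -5.8]
opening: 35.1
[545.00146372   2.06659343  60.94218135] [[-0.0005, 0.9841, 0.1778], [0.0001, 0.1778, -0.9841], [-1.0, -0.0005, -0.0002]] 10.242063122138887 35.05178581787663 [-0.541421   -0.10607834 -5.80117105]
```

View pics/w4.png

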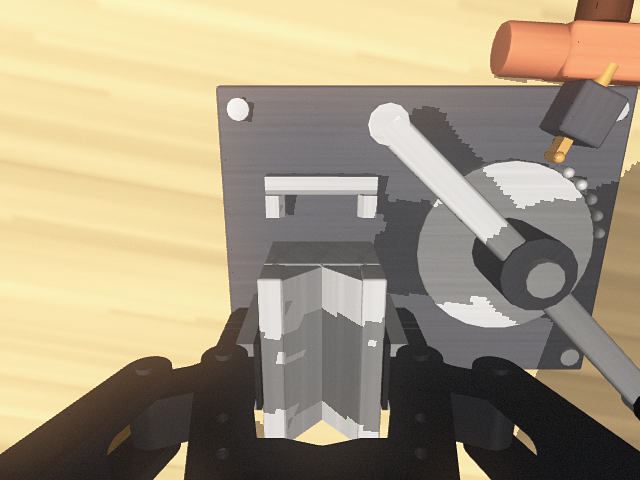

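The block is held level between the pads at (322,350). The far pocket wall is at (321,186) and square to it. I'll measure the block against the wall.

```bash
python3 - <<'E'
from m import *
print('wall');fit(21.5,27,(240,160,400,222))
print('block');fit(125,145,(250,255,395,440))
o=arm.get_obs(); 
m=np.zeros(z.shape,bool); m[255:440,250:395]=1; m&=(z>115)&(z<145); q=p[m]; a=np.radians(10.05); ex=np.array([np.cos(a),np.sin(a)]);ey=np.array([-ex[1],ex[0]])
d=q[:,:2]-[545.2,1.8]; print('block in pocket frame x',np.percentile(d@ex,[.5,99.5]),'y',np.percentile(d@ey,[.2,99.8]),'topz',np.percentile(q[:,2],[50,90,98]))
for lo,hi in((0,10),(-15,0),(10,24)):
  for s in(-1,1):
    k=(d@ex>lo)&(d@ex<hi)&((d@ey)*s>12)&(d@ey*s<17); print(lo,s,k.sum(),np.median(q[k,2]) if k.any() else 0)
m=np.zeros(z.shape,bool); m[160:222,240:400]=1; m&=(z>21.5)&(z<27);d=p[m][:,:2]-[545.2,1.8];print('wall x',np.percentile(d@ex,[.5,99.5]),'y',np.percentile(d@ey,[.5,99.5]))
E
```

```text
wall
2879 24.0 c [573.4   6.9] size [22.4 59.3] edge deg -79.8
block
21987 134.1 c [545.8   1.4] size [57.2 44.7] edge deg -80.01
block in pocket frame x [-26.56478751  28.58975398] y [-22.83328278  21.80907928] topz [133.36101461 136.3063422  139.38984647]
0 -1 523 135.68683987871503
0 1 516 135.64428818868697
-15 -1 722 135.67911308640834
-15 1 719 135.66441006015674
10 -1 795 135.6526730759772
10 1 796 135.65452919142774
wall x [17.88350159 39.766963  ] y [-29.26829202  29.2938365 ]
```

```bash

python3 -m inch '[[[0,0,0,0.8,-0.04,0,0],[0,0,0,1.2,0,0,0],[0,0,0,1.2,0,0,0],[0,0,0,1.2,0,0,0],[0,0,0,1.0,0,0,0],[0,0,0,0.8,0,0,0],[0,0,0,0.4,0,0,0],[0,0,0,0,0,0,0]]]'
python3 -m inch '[[[0,0,0,0.3,0,0,0],[0,0,0,0.3,0,0,0],[0,0,0,0.3,0,0,0],[0,0,0,0.3,0,0,0],[0,0,0,0.2,0,0,0],[0,0,0,0.2,0,0,0],[0,0,0,0,0,0,0],[0,0,0,0,0,0,0]]]'
```

```text
time: 10.7
tool_pos: [544.6, 2.0, -5.4]
eef_rot: [[-0.001, 0.984, 0.176], [0.0, 0.176, -0.984], [-1.0, -0.001, -0.0]]
contact_force: [0.0, -0.1, -5.1]
opening: 35.3
time: 11.5
tool_pos: [544.8, 2.0, -20.9]
eef_rot: [[-0.0, 0.984, 0.176], [0.0, 0.176, -0.984], [-1.0, -0.0, -0.0]]
contact_force: [-0.2, -0.5, -5.0]
opening: 35.4
```

```bash

python3 -m inch '[[[0,0,0,0.2,0,0,0],[0,0,0,0.2,0,0,0],[0,0,0,0.1,0,0,0],[0,0,0,0.05,0,0,0],[0,0,0,0.05,0,0,0],[0,0,0,0,0,0,0],[0,0,0,0,0,0,0],[0,0,0,0,0,0,0]]]'
```

```text
time: 12.3
tool_pos: [544.7, 2.0, -26.5]
eef_rot: [[-0.0, 0.984, 0.176], [0.0, 0.176, -0.984], [-1.0, 0.0, -0.0]]
contact_force: [-4.9, -0.5, 4.6]
opening: 35.3
```

```bash

python3 -m inch '[[[0,0,0,0,0,0,0.65],[0,0,0,0,0,0,0.65],[0,0,0,0,0,0,0.65],[0,0,0,0,0,0,0.65],[0,0,0,-0.5,0,0,0.65],[0,0,0,-1.5,0,0,0.65],[0,0,0,-2,0,0,0.65],[0,0,0,-2,0,0,0.65]]]'
python3 -m inch '[[[0,0,0,-2,0,0,0.65],[0,0,0,-2,0,0,0.65],[0,0,0,-2,0,0,0.65],[0,0,0,-2,0,0,0.65],[0,0,0,-2,0,0,0.65],[0,0,0,-1,0,0,0.65],[0,0,0,0,0,0,0.65],[0,0,0,0,0,0,0.65]]]'
python3 - <<'E'
from h import *
o=arm.get_obs();im,d,P=grab('wrist'); cv2.imwrite('pics/w5.png',im[...,::-1]); R=o['eef_rot'];print(o['tool_pos'],o['opening'],o['contact_force'])
from m import *
a=np.radians(10.05); ex=np.array([np.cos(a),np.sin(a)]);ey=np.array([-ex[1],ex[0]])
d=p[...,:2]-np.array([545.2,1.8]);x=d@ex;y=d@ey
m=(abs(x)<35)&(abs(y)<25)&(z>40)&(z<55); print(m.sum(),np.percentile(x[m],[.3,99.7]),np.percentile(y[m],[.3,99.7]),np.percentile(z[m],[50,95])); print(cv2.minAreaRect(p[m][:,:2].astype(np.float32)))
for s in(-1,1):
  for t in(-1,1):
    k=m&(y*s>12.5)&(y*s<17)&(x*t>12)&(x*t<26); print(s,t,k.sum(),np.median(z[k]))
m=(abs(x)<45)&(abs(y)<35)&(z>22)&(z<26); print('wall',np.percentile(x[m],[.3,99.7]),np.percentile(y[m],[.3,99.7]))
E
```

```text
time: 13.1
tool_pos: [544.7, 2.0, 34.1]
eef_rot: [[-0.0, 0.984, 0.176], [0.0, 0.176, -0.984], [-1.0, -0.0, -0.0]]
contact_force: [0.7, -0.6, -0.4]
opening: 55.8
time: 13.9
tool_pos: [544.5, 2.0, 142.4]
eef_rot: [[-0.001, 0.984, 0.176], [0.0, 0.176, -0.984], [-1.0, -0.001, -0.0]]
contact_force: [0.3, -0.3, 0.6]
opening: 55.9
[544.50269529   2.00361637 142.38618469] 55.940960103535595 [ 0.32207394 -0.34462965  0.56694089]
3607 [-27.81333206  27.85320175] [-18.28546196  17.43603379] [47.18527832 49.11472066]
((545.1129760742188, 1.3674812316894531), (56.226139068603516, 36.063621520996094), 10.14844036102295)
-1 -1 119 48.36903559835548
-1 1 143 48.29315096621929
1 -1 115 48.441172009505806
1 1 145 48.31354772234016
wall [-39.19297218  39.69581732] [-29.40473607  29.40342279]
```

View pics/w5.png

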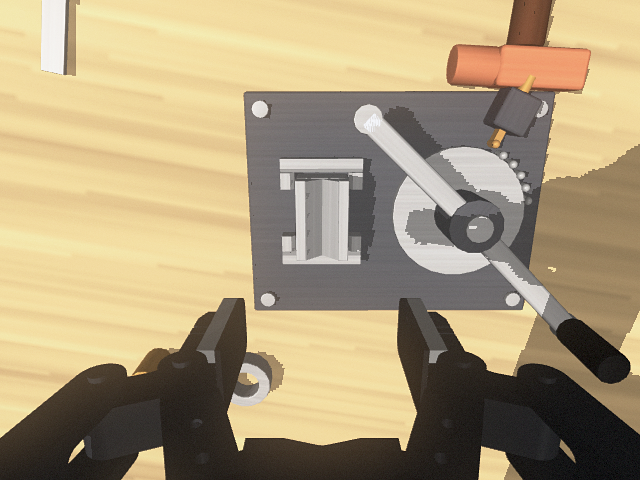

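The block is seated with its top flat at 48.4 ± 0.1 mm, about 0.5 mm from centre and yawed 0.1° off. The knob is at (610,365) and the lever is still at rest. Now I move above the knob with the jaws tangential.

```bash

python3 -m inch '[[[0,0,0,0,-1.05,2.31,1],[0,0,0,0,-1.05,2.31,1],[0,0,0,0,-1.05,2.31,1],[0,0,0,0,-1.05,2.31,1],[0,0,0,0,-1.05,2.31,1],[0,0,0,0,-1.05,2.31,1],[0,0,0,0,-1.05,2.31,1],[0,0,0,0,-1.05,2.31,1]]]' 30
python3 -m inch '[[[-7.5,0,0,1.2,0,0,1],[-7.5,0,0,1.2,0,0,1],[-7.5,0,0,1.2,0,0,1],[-7.5,0,0,1.2,0,0,1],[-7.5,0,0,1.2,0,0,1],[-7.5,0,0,1.2,0,0,1],[0,0,0,0.4,0,0,1],[0,0,0,0,0,0,1]]]'
python3 - <<'E'
from h import *
o=arm.get_obs();im,d,P=grab('wrist'); R=o['eef_rot'];print(o['tool_pos'],R.round(3).tolist(),o['contact_force'],o['q'].round(2))
from m import *
q=fit(88,99,(200,150,450,450)); c=q.mean(0); print(c)
D=np.hypot(p[...,0]-494.3,p[...,1]+194.3)<16; m=D&(z>86)&(z<99); r=cv2.minEnclosingCircle(p[m][:,:2].astype(np.float32)); print('knob',m.sum(),r,np.median(z[m]))
e=np.array([*r[0]])-o['tool_pos'][:2]; print('move tool y,z mm',e@R[:2,1],e@R[:2,2]); k=np.array(r[0])-[562.65,-96.7]; print(np.hypot(*k),np.degrees(np.arctan2(k[1],k[0]))+360,np.degrees(np.arctan2(R[1,2],R[0,2])))
E
```

```text
time: 14.75
tool_pos: [493.9, -195.5, 142.0]
eef_rot: [[-0.001, 0.984, 0.176], [0.001, 0.176, -0.984], [-1.0, -0.001, -0.001]]
contact_force: [0.1, 1.2, 0.4]
opening: 85.3
time: 15.55
tool_pos: [494.1, -194.4, 66.1]
eef_rot: [[-0.002, 0.575, 0.818], [0.001, 0.818, -0.575], [-1.0, -0.0, -0.002]]
contact_force: [0.3, 0.1, 0.7]
opening: 85.2
[ 494.13118231 -194.42458497   66.10863381] [[-0.002, 0.575, 0.818], [0.001, 0.818, -0.575], [-1.0, -0.0, -0.002]] [0.26299649 0.053579   0.73814789] [-0.52  0.14  1.71  0.    1.29  0.09]
2232 94.1 c [ 494.8 -194.7] size [21.4 21.2] edge deg -6.08
[ 495.42215 -193.79138]
knob 2314 ((494.72418212890625, -194.71029663085938), 11.065032958984375) 94.03419189558697
move tool y,z mm 0.10705921400527409 0.6494740881696747
119.24736885619758 235.27619160617067 -35.0855514257072
```

```bash

python3 -m inch '[[[0,0,0,0.7,0,0.06,1],[0,0,0,0.8,0,0,1],[0,0,0,0.8,0,0,1],[0,0,0,0.8,0,0,1],[0,0,0,0.8,0,0,1],[0,0,0,0.8,0,0,1],[0,0,0,0.6,0,0,1],[0,0,0,0.4,0,0,1]]]' 40
python3 -m inch '[[[0,0,0,0,0,0,0],[0,0,0,0,0,0,0],[0,0,0,0,0,0,0],[0,0,0,0,0,0,0],[0,0,0,0,0,0,0],[0,0,0,0,0,0,0],[0,0,0,0,0,0,0],[0,0,0,0,0,0,0]]]' 40
python3 -m inch '[[[0,0,0,0,0,0,0],[0,0,0,0,0,0,0],[0,0,0,0,0,0,0],[0,0,0,0,0,0,0],[0,0,0,0,0,0,0],[0,0,0,0,0,0,0],[0,0,0,0,0,0,0],[0,0,0,0,0,0,0]]]' 40
```

```text
time: 16.4
tool_pos: [495.0, -195.0, 9.4]
eef_rot: [[-0.0, 0.572, 0.821], [0.0, 0.821, -0.572], [-1.0, 0.0, -0.001]]
contact_force: [-0.2, -0.1, -0.2]
opening: 85.3
time: 17.2
tool_pos: [495.0, -195.0, 10.4]
eef_rot: [[-0.0, 0.571, 0.821], [0.0, 0.821, -0.571], [-1.0, -0.0, -0.0]]
contact_force: [-5.0, 2.1, 4.7]
opening: 21.1
time: 18.0
tool_pos: [495.0, -194.9, 10.5]
eef_rot: [[-0.0, 0.571, 0.821], [0.0, 0.821, -0.571], [-1.0, 0.0, -0.0]]
contact_force: [-4.2, 2.3, 6.5]
opening: 21.0
```

```bash
cat > f.py <<'E'
import sys,re,numpy as np
for t,x,y,fx,fy in re.findall(r'time: ([\d.]+)\ntool_pos: \[([-\d.]+), ([-\d.]+),.*\n.*\ncontact_force: \[([-\d.]+), ([-\d.]+)',sys.stdin.read()):
    k=np.array([float(x)-562.65,float(y)+96.7]);a=np.arctan2(k[1],k[0])%(2*np.pi);T=np.array([-np.sin(a),np.cos(a)]);F=np.array([float(fx),float(fy)])
    print(t,'th %.3f R %.1f Ft %.1f Fr %.1f'%(a-np.radians(235.3),np.hypot(*k),F@T,F@k/np.hypot(*k)))
E
(python3 -m inch '[[[-0.576,0,0,0,0,0.12,0],[-0.576,0,0,0,0,0.12,0],[-0.576,0,0,0,0,0.12,0],[-0.576,0,0,0,0,0.12,0],[0,0,0,0,0,0,0],[0,0,0,0,0,0,0],[0,0,0,0,0,0,0],[0,0,0,0,0,0,0]]]'
python3 -m inch '[[[-0.288,0,0,0,0,0.06,0],[-0.288,0,0,0,0,0.06,0],[-0.288,0,0,0,0,0.06,0],[-0.288,0,0,0,0,0.06,0],[0,0,0,0,0,0,0],[0,0,0,0,0,0,0],[0,0,0,0,0,0,0],[0,0,0,0,0,0,0]]]'
python3 -m inch '[[[-0.288,0,0,0,0,0.06,0],[-0.288,0,0,0,0,0.06,0],[-0.288,0,0,0,0,0.06,0],[-0.288,0,0,0,0,0.06,0],[0,0,0,0,0,0,0],[0,0,0,0,0,0,0],[0,0,0,0,0,0,0],[0,0,0,0,0,0,0]]]') | tee log1|python3 f.py; tail -6 log1
```

```text
18.8 th 0.043 R 119.3 Ft -5.1 Fr -0.2
19.6 th 0.063 R 119.4 Ft -5.1 Fr -0.7
20.4 th 0.083 R 119.3 Ft -4.2 Fr -0.1
opening: 21.4
time: 20.4
tool_pos: [503.1, -200.1, 10.4]
eef_rot: [[-0.0, 0.504, 0.864], [0.0, 0.864, -0.504], [-1.0, 0.0, -0.0]]
contact_force: [-3.6, 2.2, 5.8]
opening: 21.3
```

```bash

(python3 -m inch '[[[-0.288,0,0,0,0,0.06,0],[-0.288,0,0,0,0,0.06,0],[-0.288,0,0,0,0,0.06,0],[-0.288,0,0,0,0,0.06,0],[0,0,0,0,0,0,0],[0,0,0,0,0,0,0],[0,0,0,0,0,0,0],[0,0,0,0,0,0,0]]]'
python3 -m inch '[[[-0.288,0,0,0,0,0.06,0],[-0.288,0,0,0,0,0.06,0],[-0.288,0,0,0,0,0.06,0],[-0.288,0,0,0,0,0.06,0],[0,0,0,0,0,0,0],[0,0,0,0,0,0,0],[0,0,0,0,0,0,0],[0,0,0,0,0,0,0]]]'
python3 -m inch '[[[-0.288,0,0,0,0,0.06,0],[-0.288,0,0,0,0,0.06,0],[-0.288,0,0,0,0,0.06,0],[-0.288,0,0,0,0,0.06,0],[0,0,0,0,0,0,0],[0,0,0,0,0,0,0],[0,0,0,0,0,0,0],[0,0,0,0,0,0,0]]]'
python3 -m inch '[[[-0.288,0,0,0,0,0.06,0],[-0.288,0,0,0,0,0.06,0],[-0.288,0,0,0,0,0.06,0],[-0.288,0,0,0,0,0.06,0],[0,0,0,0,0,0,0],[0,0,0,0,0,0,0],[0,0,0,0,0,0,0],[0,0,0,0,0,0,0]]]'
python3 -m inch '[[[-0.288,0,0,0,0,0.06,0],[-0.288,0,0,0,0,0.06,0],[-0.288,0,0,0,0,0.06,0],[-0.288,0,0,0,0,0.06,0],[0,0,0,0,0,0,0],[0,0,0,0,0,0,0],[0,0,0,0,0,0,0],[0,0,0,0,0,0,0]]]'
python3 -m inch '[[[-0.288,0,0,0,0,0.06,0],[-0.288,0,0,0,0,0.06,0],[-0.288,0,0,0,0,0.06,0],[-0.288,0,0,0,0,0.06,0],[0,0,0,0,0,0,0],[0,0,0,0,0,0,0],[0,0,0,0,0,0,0],[0,0,0,0,0,0,0]]]') | tee log1|python3 f.py; tail -6 log1
```

```text
21.2 th 0.102 R 119.3 Ft -5.9 Fr -0.9
22.0 th 0.119 R 119.5 Ft -10.1 Fr 0.2
22.8 th 0.140 R 119.4 Ft -7.0 Fr 0.1
23.6 th 0.161 R 119.4 Ft -7.2 Fr -0.1
24.4 th 0.182 R 119.4 Ft -5.8 Fr -0.7
25.2 th 0.203 R 119.5 Ft -4.9 Fr -1.2
opening: 21.1
time: 25.2
tool_pos: [515.8, -206.6, 10.4]
eef_rot: [[-0.0, 0.396, 0.918], [0.0, 0.918, -0.396], [-1.0, 0.0, -0.0]]
contact_force: [-4.0, 3.0, 6.0]
opening: 21.4
```

```bash

(python3 -m inch '[[[-0.288,0,0,0,0,0.06,0],[-0.288,0,0,0,0,0.06,0],[-0.288,0,0,0,0,0.06,0],[-0.288,0,0,0,0,0.06,0],[0,0,0,0,0,0,0],[0,0,0,0,0,0,0],[0,0,0,0,0,0,0],[0,0,0,0,0,0,0]]]'
python3 -m inch '[[[-0.288,0,0,0,0,0.06,0],[-0.288,0,0,0,0,0.06,0],[-0.288,0,0,0,0,0.06,0],[-0.288,0,0,0,0,0.06,0],[0,0,0,0,0,0,0],[0,0,0,0,0,0,0],[0,0,0,0,0,0,0],[0,0,0,0,0,0,0]]]'
python3 -m inch '[[[-0.288,0,0,0,0,0.06,0],[-0.288,0,0,0,0,0.06,0],[-0.288,0,0,0,0,0.06,0],[-0.288,0,0,0,0,0.06,0],[0,0,0,0,0,0,0],[0,0,0,0,0,0,0],[0,0,0,0,0,0,0],[0,0,0,0,0,0,0]]]'
python3 -m inch '[[[-0.288,0,0,0,0,0.06,0],[-0.288,0,0,0,0,0.06,0],[-0.288,0,0,0,0,0.06,0],[-0.288,0,0,0,0,0.06,0],[0,0,0,0,0,0,0],[0,0,0,0,0,0,0],[0,0,0,0,0,0,0],[0,0,0,0,0,0,0]]]'
python3 -m inch '[[[-0.288,0,0,0,0,0.06,0],[-0.288,0,0,0,0,0.06,0],[-0.288,0,0,0,0,0.06,0],[-0.288,0,0,0,0,0.06,0],[0,0,0,0,0,0,0],[0,0,0,0,0,0,0],[0,0,0,0,0,0,0],[0,0,0,0,0,0,0]]]'
python3 -m inch '[[[-0.288,0,0,0,0,0.06,0],[-0.288,0,0,0,0,0.06,0],[-0.288,0,0,0,0,0.06,0],[-0.288,0,0,0,0,0.06,0],[0,0,0,0,0,0,0],[0,0,0,0,0,0,0],[0,0,0,0,0,0,0],[0,0,0,0,0,0,0]]]'
python3 -m inch '[[[-0.288,0,0,0,0,0.06,0],[-0.288,0,0,0,0,0.06,0],[-0.288,0,0,0,0,0.06,0],[-0.288,0,0,0,0,0.06,0],[0,0,0,0,0,0,0],[0,0,0,0,0,0,0],[0,0,0,0,0,0,0],[0,0,0,0,0,0,0]]]') | tee log1|python3 f.py; tail -6 log1
```

```text
26.0 th 0.223 R 119.4 Ft -3.6 Fr -1.7
26.8 th 0.243 R 119.5 Ft -3.5 Fr -1.7
27.6 th 0.264 R 119.5 Ft -3.5 Fr -0.1
28.4 th 0.284 R 119.4 Ft -4.1 Fr -0.9
29.2 th 0.303 R 119.5 Ft -4.8 Fr -0.8
30.0 th 0.320 R 119.5 Ft -9.1 Fr 0.1
30.8 th 0.340 R 119.6 Ft -9.7 Fr -1.0
opening: 20.6
time: 30.8
tool_pos: [531.2, -212.1, 10.4]
eef_rot: [[-0.001, 0.263, 0.965], [0.001, 0.965, -0.263], [-1.0, 0.0, -0.001]]
contact_force: [-9.1, 3.5, 8.5]
opening: 21.0
```

```bash

(python3 -m inch '[[[-0.288,0,0,0,0,0.06,0],[-0.288,0,0,0,0,0.06,0],[-0.288,0,0,0,0,0.06,0],[-0.288,0,0,0,0,0.06,0],[0,0,0,0,0,0,0],[0,0,0,0,0,0,0],[0,0,0,0,0,0,0],[0,0,0,0,0,0,0]]]'
python3 -m inch '[[[-0.288,0,0,0,0,0.06,0],[-0.288,0,0,0,0,0.06,0],[-0.288,0,0,0,0,0.06,0],[-0.288,0,0,0,0,0.06,0],[0,0,0,0,0,0,0],[0,0,0,0,0,0,0],[0,0,0,0,0,0,0],[0,0,0,0,0,0,0]]]'
python3 -m inch '[[[-0.288,0,0,0,0,0.06,0],[-0.288,0,0,0,0,0.06,0],[-0.288,0,0,0,0,0.06,0],[-0.288,0,0,0,0,0.06,0],[0,0,0,0,0,0,0],[0,0,0,0,0,0,0],[0,0,0,0,0,0,0],[0,0,0,0,0,0,0]]]'
python3 -m inch '[[[-0.288,0,0,0,0,0.06,0],[-0.288,0,0,0,0,0.06,0],[-0.288,0,0,0,0,0.06,0],[-0.288,0,0,0,0,0.06,0],[0,0,0,0,0,0,0],[0,0,0,0,0,0,0],[0,0,0,0,0,0,0],[0,0,0,0,0,0,0]]]'
python3 -m inch '[[[-0.288,0,0,0,0,0.06,0],[-0.288,0,0,0,0,0.06,0],[-0.288,0,0,0,0,0.06,0],[-0.288,0,0,0,0,0.06,0],[0,0,0,0,0,0,0],[0,0,0,0,0,0,0],[0,0,0,0,0,0,0],[0,0,0,0,0,0,0]]]'
python3 -m inch '[[[-0.288,0,0,0,0,0.06,0],[-0.288,0,0,0,0,0.06,0],[-0.288,0,0,0,0,0.06,0],[-0.288,0,0,0,0,0.06,0],[0,0,0,0,0,0,0],[0,0,0,0,0,0,0],[0,0,0,0,0,0,0],[0,0,0,0,0,0,0]]]'
python3 -m inch '[[[-0.288,0,0,0,0,0.06,0],[-0.288,0,0,0,0,0.06,0],[-0.288,0,0,0,0,0.06,0],[-0.288,0,0,0,0,0.06,0],[0,0,0,0,0,0,0],[0,0,0,0,0,0,0],[0,0,0,0,0,0,0],[0,0,0,0,0,0,0]]]'
python3 -m inch '[[[-0.288,0,0,0,0,0.06,0],[-0.288,0,0,0,0,0.06,0],[-0.288,0,0,0,0,0.06,0],[-0.288,0,0,0,0,0.06,0],[0,0,0,0,0,0,0],[0,0,0,0,0,0,0],[0,0,0,0,0,0,0],[0,0,0,0,0,0,0]]]') | tee log1|python3 f.py; tail -6 log1
```

```text
31.6 th 0.363 R 119.5 Ft -5.9 Fr -1.3
32.4 th 0.383 R 119.5 Ft -5.3 Fr -1.8
33.2 th 0.404 R 119.6 Ft -4.1 Fr -2.0
34.0 th 0.425 R 119.7 Ft -4.1 Fr -2.0
34.8 th 0.445 R 119.6 Ft -4.0 Fr -2.1
35.6 th 0.465 R 119.7 Ft -3.5 Fr -2.2
36.4 th 0.485 R 119.7 Ft -3.2 Fr -2.6
37.2 th 0.504 R 119.7 Ft -5.1 Fr -2.4
opening: 20.5
time: 37.2
tool_pos: [550.5, -215.8, 10.4]
eef_rot: [[-0.0, 0.106, 0.994], [0.0, 0.994, -0.106], [-1.0, 0.0, -0.0]]
contact_force: [-4.8, 2.9, 5.9]
opening: 20.8
```

```bash

(python3 -m inch '[[[-0.288,0,0,0,0,0.06,0],[-0.288,0,0,0,0,0.06,0],[-0.288,0,0,0,0,0.06,0],[-0.288,0,0,0,0,0.06,0],[0,0,0,0,0,0,0],[0,0,0,0,0,0,0],[0,0,0,0,0,0,0],[0,0,0,0,0,0,0]]]'
python3 -m inch '[[[-0.288,0,0,0,0,0.06,0],[-0.288,0,0,0,0,0.06,0],[0,0,0,0,0,0,0],[0,0,0,0,0,0,0],[0,0,0,0,0,0,0],[0,0,0,0,0,0,0],[0,0,0,0,0,0,0],[0,0,0,0,0,0,0]]]'
python3 -m inch '[[[-0.288,0,0,0,0,0.06,0],[-0.288,0,0,0,0,0.06,0],[0,0,0,0,0,0,0],[0,0,0,0,0,0,0],[0,0,0,0,0,0,0],[0,0,0,0,0,0,0],[0,0,0,0,0,0,0],[0,0,0,0,0,0,0]]]'
python3 -m inch '[[[-0.288,0,0,0,0,0.06,0],[-0.288,0,0,0,0,0.06,0],[0,0,0,0,0,0,0],[0,0,0,0,0,0,0],[0,0,0,0,0,0,0],[0,0,0,0,0,0,0],[0,0,0,0,0,0,0],[0,0,0,0,0,0,0]]]'
python3 -m inch '[[[-0.288,0,0,0,0,0.06,0],[-0.288,0,0,0,0,0.06,0],[0,0,0,0,0,0,0],[0,0,0,0,0,0,0],[0,0,0,0,0,0,0],[0,0,0,0,0,0,0],[0,0,0,0,0,0,0],[0,0,0,0,0,0,0]]]'
python3 -m inch '[[[-0.288,0,0,0,0,0.06,0],[-0.288,0,0,0,0,0.06,0],[0,0,0,0,0,0,0],[0,0,0,0,0,0,0],[0,0,0,0,0,0,0],[0,0,0,0,0,0,0],[0,0,0,0,0,0,0],[0,0,0,0,0,0,0]]]') | tee log1|python3 f.py; tail -6 log1
```

```text
38.0 th 0.522 R 119.7 Ft -7.5 Fr -3.1
38.8 th 0.529 R 119.8 Ft -10.5 Fr -3.0
39.6 th 0.538 R 119.8 Ft -11.2 Fr -1.2
40.4 th 0.554 R 119.8 Ft -4.3 Fr -1.9
41.2 th 0.563 R 119.8 Ft -5.6 Fr -2.0
42.0 th 0.573 R 119.8 Ft -5.6 Fr -0.9
opening: 21.5
time: 42.0
tool_pos: [558.7, -216.4, 10.4]
eef_rot: [[-0.001, 0.035, 0.999], [0.0, 0.999, -0.035], [-1.0, 0.0, -0.001]]
contact_force: [-5.6, 1.1, 6.5]
opening: 20.9
```

The third click is clear at θ ≈ 0.545, where the force dropped from 11.2 to 4.3 N. That follows the first at about 0.13–0.15 and the second at about 0.35. The fourth is due at about 0.745, so I'll go to the middle of the window, about 0.64.

```bash

(python3 -m inch '[[[-0.288,0,0,0,0,0.06,0],[-0.288,0,0,0,0,0.06,0],[-0.288,0,0,0,0,0.06,0],[-0.288,0,0,0,0,0.06,0],[-0.288,0,0,0,0,0.06,0],[-0.288,0,0,0,0,0.06,0],[-0.288,0,0,0,0,0.06,0],[0,0,0,0,0,0,0]]]'
python3 -m inch '[[[-0.288,0,0,0,0,0.06,0],[-0.288,0,0,0,0,0.06,0],[-0.288,0,0,0,0,0.06,0],[-0.288,0,0,0,0,0.06,0],[-0.288,0,0,0,0,0.06,0],[-0.288,0,0,0,0,0.06,0],[-0.288,0,0,0,0,0.06,0],[0,0,0,0,0,0,0]]]'
python3 -m inch '[[[0,0,0,0,0,0,0],[0,0,0,0,0,0,0],[0,0,0,0,0,0,0],[0,0,0,0,0,0,0],[0,0,0,0,0,0,0],[0,0,0,0,0,0,0],[0,0,0,0,0,0,0],[0,0,0,0,0,0,0]]]') | tee log1|python3 f.py
python3 - <<'E'
from h import *
im,d,P=grab('wrist'); ims,_,_=grab('top'); c=cv2.resize(ims[200:310,270:410],(560,440))
print(arm.get_obs()['joint_vel'].round(4)); cv2.imwrite('pics/w6.png',np.hstack([cv2.resize(im,(400,300)),cv2.resize(c,(382,300))])[...,::-1])
im,p=cloud('top'); z=p[...,2]
from m import *
a=np.radians(10.05); ex=np.array([np.cos(a),np.sin(a)]);ey=np.array([-ex[1],ex[0]])
for n in('wrist','top'):
    im,p=cloud(n); z=p[...,2]; r=np.hypot(p[...,0]-562.65,p[...,1]+96.7)
    m=(z>56)&(z<66)&(r>40)&(r<98)&(p[...,1]>-90)
    if m.sum()>20:
        q=p[m][:,:2]; l=cv2.fitLine(q.astype(np.float32),2,0,.01,.01).ravel(); print(n,m.sum(),'finger line dir',np.degrees(np.arctan(l[1]/l[0]))%180,'rest 55.3')
E
```

```text
42.8 th 0.609 R 119.8 Ft -4.7 Fr -3.2
43.6 th 0.645 R 119.9 Ft -2.0 Fr -1.0
44.4 th 0.645 R 119.8 Ft -2.5 Fr -1.9
[ 0.0008 -0.0006 -0.0002 -0.0003 -0.0003 -0.0005]
top 128 finger line dir 93.07954 rest 55.3
```

View pics/w6.png

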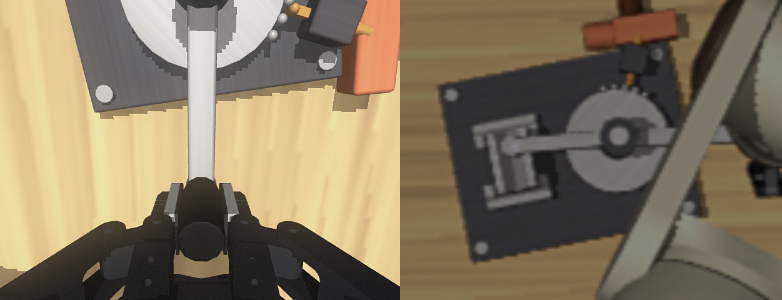

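The picture shows the knob held between the pads and the hold-down finger over the block in the pocket. The finger line has turned 0.66 rad and the TCP angle is 0.645, so they agree. The arm is still, so I hand in.

```bash
python3 -c "
from rig import arm
print(arm.close_job())"
```

```text
the job is handed in; nothing more can be done
None
```

I seated the V-block in the pocket, swung the lever counter-clockwise past three clicks, and handed in while still gripping the knob at 40 N. No verdict was reported.

**Block:** before I touched the lever, its top was level at 48.4 mm, within about 0.1 mm at four spots. It sat about 0.5 mm from the pocket centre and within 0.2° of square. I did not re-measure it after the swing; the last top view shows it still in the pocket under the hold-down finger.

**Lever:** the clicks came at about 0.13–0.15, 0.35 and 0.545 rad from rest. The third was clear, with the force dropping from 11.2 to 4.3 N. The first was less distinct, but the spacing of the later ones agrees with it.

**At hand-in:** about 44.5 s on the clock. The gripper position put the lever at 0.645 rad, and the finger line in the top view gave 0.66. The fourth click was due near 0.745. The arm was still, with about 2.5 N of spring pull on the knob.

**What disagreed:** the reported TCP lies about 43 mm beyond the real fingertips. My first grasp therefore closed above the block, without moving it. I corrected for this offset in every later height. I stayed clear of the other objects but did not re-measure them at the end.

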